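Select the air line and set its flow slide

ROBOT

A 6-joint arm with a two-finger parallel gripper is mounted at the origin on a cart in front of the work surface, level with it; the furniture and walls round the work are solid. World frame = base frame: x ahead of the robot, y to its left, z up, the work surface at z = 0. Lengths are in m, angles in rad, forces in N, time in s.
With the tool pointing down it reaches from about 0.3 to 0.875 m from the base axis. Payload 4.2 kg.
Tool frame: the origin (TCP) lies at the very end of the fingers, on their centre line; the grasp point (between the pads) lies 19 mm behind it; z points along the fingers, y is the line along which they close (so a half turn about z gives the same grasp; the last joint's range is limited). The gripper opens to 85 mm and grips with 20 to 120 N. Pads are 22 mm wide; open, the fingers measure 114 mm over their backs; the gripper's body (76 mm by 85 mm) begins 54 mm behind the grasp point. The pads swing forward as they close: fully open they stand 13 mm farther back than shut.
Start: joints at [-1.212, 0.32, 1.565, -0, 1.257, -0.02], TCP at [0.213, -0.534, 0.231] pointing down, gripper open.
Joint ranges: [-3.11, 3.11], [-0.84, 2.01], [0.21, 2.61], [-1.34, 4.49], [0.05, 2.63], [-2.56, 2.56]. Speed limits (rad/s): [2.57, 2.57, 3.14, 3.14, 3.14, 3.14].

INTERFACE

Orientations are given as a unit quaternion [w, x, y, z].
In Python, from cell import bot gives the robot as it stands. The module is installed in compiled form; this text tells all that it offers.
- The arm moves only by the tool step_arm, never from a script. Its arguments are lists of equal length, an entry for each row: "dr": the turn, a rotation vector about the tool's x, y, z in degrees, a list of three; "linear": the shift along the tool's x, y, z in m, a list of three; "hand": the finger opening in m, from 0 to 0.0854. A call has 1 to 12 rows; each row is the pose to reach, as a shift and turn from the pose commanded when the call began, along the tool's axes at that moment; what a row does not reach only later rows make up. A row lasts 1/12 s, in which the tool goes at most 41.7 mm and 7.16 degrees, less where a joint would pass 70% of its speed; a pose out of reach is approached as far as the arm can. A call with a gripper value outside its range is refused whole. The fingers move at their own pace and stop on an object; "grip_force" is the grip in N (left out, the last holds). Time passes only in rows, so rows that repeat a pose let the fingers close. It gives the time, the measured TCP pose, the force, the opening and the grip force at its end, in the units of the state.
- bot.get_obs(): the state, without advancing time (a new reading comes with each control period).
- bot.get_image(name): name is "side" or "top" or "wrist"; returns the picture (480x640x3 uint8, red, green, blue); there is no depth.
- bot.camera_params(name): a dict with "fx", "fy", "cx", "cy" (pixels), "eye" and "attitude" of the camera in the world; the wrist camera has in their place "mount" (4x4, takes a point from camera to tool coordinates, whose origin is the TCP and whose axes are the flange's). Camera axes: x right, y down, z forward; pixel columns grow to the right and rows downward; lengths in m; the calibration is good to about 2 mm. The wrist camera is an equidistant fisheye: a pixel r from the principal point sees the ray r / f radians off the axis. A picture is of the moment at which its call begins: read the wrist's pose just before it. camera_params takes no time and is no camera call.
- bot.job_done(): hands the job in; it is judged then, once.
Trained networks look in the newest picture that a camera, given by its name, has taken for a name from the list of things; names that differ only in an ending like _2 or _b are one class to them, and where a whole thing is asked for, a point or a joint stands for the part that bears it (a point fixed in the world has none). Each returns a list of dicts, best first, with "score" (0 to 1); they miss things now and then, are a little off and sometimes report something else, mostly with a low value. They report only what shows in the picture. A call takes as long as a camera call.
- bot.trace(camera, name): "region" (480x640 bool, what is visible of it) and "position" ([row, column] in pixels, amid what is visible of it).
The state is a dict: "time_s": time; "joint_pos": joint angles; "joint_velocities": joint speeds; "joint_efforts": joint torques, N m; "position": TCP position; "tcp_rot": TCP orientation; "force": force on the tool from outside, world axes, zero at the start; "ft_torque": the same for the moment, N m; "finger_gap": finger opening in m; "gripper_force": force on a finger pad.
Only numpy, scipy, OpenCV 4.12 (cv2) and the standard library are available. Lean on these libraries where they do the work, as an engineer would, in place of code of your own. Each camera call takes 0.05 s, during which the arm holds its last target. There are 200 camera calls.

TASK

Put the marked air line into service. Push the sprung selector knob down, turn it to the notch that has the tall domed marker cap beside it (not the one with the flat plug) and let it spring fully up in that notch; only then slide the flow grip along its track until its nose points at the fin of the steel marker clip. Leave the loose crayon, nut and wheel weight where they lie.

Things in the scene. Friction and masses are not known exactly. Their poses are not given: they have to be found in the camera images.
- selector: Round grey puck housing fixed to the worktop, 120 mm diameter, 34 mm high; origin at the centre of its underside, z up. Its top is a steel gate ring with three radial slots in its x-y plane: along its +x axis (middle, knob starts here), and 60 degrees to either side (toward +y and toward -y).
- knob_grip (a point): Point on the axis of the black selector knob, 10 mm below its top. The knob has a bar grip 56 mm long, 14 mm wide and 37 mm high (78 mm to 41 mm above the worktop with the knob up) on a round skirt of 54 mm diameter; the point's x axis runs along the bar, out toward the lug, and turns and sinks with the knob.
- lug_tip (a point): Outer end of the knob's steel lug (bar 7 mm wide in slots 14 mm wide), 42 mm from the knob's axis, pointing along the bar grip. With the knob up the lug lies in a slot of the gate and blocks turning; pushed down it passes below the gate. It springs up only within about 5 degrees of a slot.
- knob_press (a joint): How far the knob is pushed down, m: 0 is fully up, 0.009 fully down (about 11 N); turning is free beyond about 0.007.
- knob_turn (a joint): Knob angle, rad, counter-clockwise from above positive: 0 middle slot, +1.047 slot toward the selector's +y, -1.047 slot toward its -y. Stops at +-1.15. Friction is slight.
- marker_cap: Tall domed steel marker cap, 14 mm diameter, 20 mm high, standing on the selector's rim 53 mm from its axis beside the notch that is wanted; origin at the centre of its underside. Fixed.
- blank_plug: Flat steel plug, 14 mm diameter, 2 mm high, on the selector's rim beside the notch that is not wanted; origin at the centre of its underside. Fixed.
- flow_base: Slide valve: flat grey block fixed to the worktop, 50 x 170 x 20 mm, origin at the centre of its underside; the track runs along its y axis.
- flow_slide (a joint): Position of the flow grip along the track, m: 0 at the -y end, 0.100 at the +y end, growing toward the base's +y; at 0.050 the grip is at the middle of the block. It stays where it is left; about 3 N to move.
- flow_grip (a point): Point on the black flow grip (28 x 20 mm, 45 mm high, standing on the block, top 66 mm above the worktop), 10 mm below its top, at its centre. Same axes as the base.
- flow_nose (a point): Tip of the steel nose at the foot of the flow grip, pointing to the base's +x, toward the marker clip.
- flow_marker: Steel marker clip on the far (+x) side of the slide valve, 16 mm wide, with a 4 mm wide fin on it reaching 34 mm above the worktop; its origin lies on the fin's centre line, 20 mm above the worktop; its y axis runs along the track. Fixed.
- crayon: Loose hexagonal crayon, 14 x 85 x 12 mm, lying behind the slide valve; origin at the centre of its underside.
- nut: Loose bright wheel nut, 25 mm diameter, 32 mm high, standing beside the selector; origin at the centre of its underside.
- clip_weight: Loose grey clip-on wheel weight, 20 x 55 x 9 mm, lying on the worktop to the right; origin at the centre of its underside.

How it is judged:
On the way, in this order (a step that is already met when the one before it is completed fails the run):
1. the knob is pushed down, clear of the gate (value of joint knob_press above 0.006 m), for 0.1 s.
2. the knob has sprung up with its lug in the notch beside the marker cap (value of joint knob_press below 0.0025 m and horizontal distance between lug_tip and marker_cap below 0.018 m), for 0.2 s.
3. the flow nose points at the marker fin (y of flow_nose in the frame of flow_marker between -0.005 and 0.005 m), for 0.2 s.
At the end, for the whole second after the job is handed in: The selector knob is up (within 2.5 mm) with its lug tip within 18 mm of the marker cap, so in the marked notch; the flow nose is within 5 mm of the marker fin's centre line along the track, and at rest (all of step 2 and all of step 3 and velocity of joint flow_slide between -0.005 and 0.005 m/s); the robot touches nothing.
It fails at once if the loose crayon, nut or wheel weight is moved more than 20 mm (distance of any of crayon, nut, clip_weight from where it was at the start of the episode above 0.02 m).
It fails at once if the knob is forced round between the notches without being pushed down ((value of joint knob_press below 0.003 m and value of joint knob_turn between 0.25 and 0.8 rad) or (value of joint knob_press below 0.003 m and value of joint knob_turn between -0.8 and -0.25 rad)).
It also fails if it takes over 46 s, if anything falls off the work surface, if the arm or the gripper's body presses on something with over 40 N, if the wrist force passes 120 N, or if a joint passes its speed limit or range.

## Working session

There is one attempt and no reset: what is moved stays moved. The work goes in short steps, Python scripts to look and compute and a tool call to move; the robot and the scene stay as the last step left them, time stands still between calls to the robot, and variables do not carry over. Pictures are saved under pics/ and viewed, at most 10 in all, crops included, and the job is handed in when it is done.

Besides the shell and the picture viewer there is one more tool, called after "Request:" in YAML: its name, and indented under it one key for each argument. step_arm: Moves the arm, as the interface text tells. Its arguments: {"type":"object","properties":{"dr":{"type":"array"},"linear":{"type":"array"},"hand":{"type":"array"},"grip_force":{"type":"number"}},"required":["dr","linear","hand"]}

```bash
mkdir -p pics
python3 - <<'E'
from cell import bot
import cv2,numpy as np
o=bot.get_obs();print(o['time_s'],o['position'],o['tcp_rot'],o['finger_gap'])
for c in ['top','side']:
    im=bot.get_image(c);cv2.imwrite(f'pics/{c}0.png',im[:,:,::-1]);p=bot.camera_params(c);print(c,p)
    for n in ['selector','knob_grip','lug_tip','marker_cap','blank_plug','flow_base','flow_grip','flow_nose','flow_marker','nut','crayon','clip_weight']:
        r=bot.trace(c,n)
        print(n,[(round(d['score'],2),np.round(d['position'],1).tolist(),int(d['region'].sum())) for d in r[:2]])
E
```

```text
0.0 [ 0.21249841 -0.53376078  0.23047625] [-8.98619305e-04  9.82115233e-01  1.88278634e-01 -1.32112380e-04] 0.08545495351132584
top {'fx': 620.9348337028445, 'fy': 620.9348337028445, 'cx': 322.6163648905546, 'cy': 247.21263361487942, 'eye': array([0.40160547, 0.16084315, 1.06212889]), 'attitude': array([-0.02893842,  0.71426479, -0.6981545 ,  0.03960655])}
selector [(0.92, [244.6, 194.0], 4370)]
knob_grip [(0.87, [247.1, 192.6], 884)]
lug_tip [(0.69, [244.3, 187.1], 948), (0.33, [244.6, 347.5], 3154)]
marker_cap [(0.55, [238.6, 159.1], 62), (0.24, [244.5, 342.6], 3155)]
blank_plug [(0.68, [244.8, 194.0], 4338), (0.57, [220.3, 210.7], 56)]
flow_base [(0.76, [244.2, 346.3], 3099)]
flow_grip [(0.58, [243.0, 365.8], 263)]
flow_nose [(0.58, [243.5, 360.5], 238)]
flow_marker []
nut [(0.63, [242.1, 188.0], 924), (0.47, [211.5, 224.7], 166)]
crayon [(0.96, [209.1, 352.3], 340)]
clip_weight [(0.73, [289.3, 462.7], 297)]
side {'fx': 448.9053011724911, 'fy': 448.9053011724911, 'cx': 331.5014267070516, 'cy': 239.05904690609032, 'eye': array([0.1629978 , 0.76991172, 0.54550318]), 'attitude': array([ 0.11388081, -0.21800082,  0.85863906, -0.44971743])}
selector [(0.7, [326.0, 267.3], 4466)]
knob_grip [(0.95, [312.6, 266.0], 1274), (0.26, [326.0, 267.9], 4243)]
lug_tip [(0.84, [311.4, 265.0], 1197)]
marker_cap [(0.45, [332.8, 243.7], 137)]
blank_plug []
flow_base [(0.65, [249.7, 331.7], 1769)]
flow_grip [(0.59, [227.0, 346.4], 321), (0.42, [236.6, 316.1], 173)]
flow_nose [(0.9, [227.8, 342.2], 290)]
flow_marker [(0.38, [241.0, 319.5], 51)]
nut []
crayon [(0.71, [236.8, 315.6], 206)]
clip_weight [(0.57, [212.8, 409.2], 87)]
```

```bash
cat > h.py <<'E'
from cell import bot
import numpy as np
from scipy.spatial.transform import Rotation as R
def ray(c,row,col,z):
    p=bot.camera_params(c);q=p['attitude']
    d=R.from_quat([q[1],q[2],q[3],q[0]]).apply([(col-p['cx'])/p['fx'],(row-p['cy'])/p['fy'],1])
    e=p['eye'];return e+d*(z-e[2])/d[2]
E
python3 - <<'E'
import cv2
from h import *
a=cv2.imread('pics/top0.png')[190:310,130:270];cv2.imwrite('pics/t1.png',cv2.resize(a,None,fx=5,fy=5,interpolation=2)[:600,:800])
a=cv2.imread('pics/top0.png')[190:310,290:450];cv2.imwrite('pics/t2.png',cv2.resize(a,None,fx=5,fy=5,interpolation=2))
a=cv2.imread('pics/side0.png')[190:390,200:460];cv2.imwrite('pics/s1.png',cv2.resize(a,None,fx=3,fy=3,interpolation=2))
for n,r,c,z in [('sel',244.6,194,.03),('knob',247,192.6,.07),('cap',238.6,159.1,.045),('plug',220.3,210.7,.036),('base',244.2,346.3,.015),('grip',243,365.8,.06),('nut',211.5,224.7,.03)]: print(n,ray('top',r,c,z))
for n,r,c,z in [('knob',312.6,266,.06),('cap',332.8,243.7,.045),('grip',227,346.4,.045),('marker',241,319.5,.027)]: print(n,ray('side',r,c,z))
E
```

```text
sel [0.50150727 0.36061488 0.03      ]
knob [0.49372555 0.35494307 0.07      ]
cap [0.50859462 0.41520317 0.045     ]
plug [0.5421621  0.33348884 0.036     ]
base [0.509735  0.1060933 0.015    ]
grip [0.5077981  0.07678716 0.06      ]
nut [0.55841734 0.3117024  0.03      ]
knob [0.49067883 0.3762419  0.06      ]
cap [0.50515704 0.41553729 0.045     ]
grip [0.50104738 0.0825157  0.045     ]
marker [0.53750289 0.12965    0.027     ]
```

View pics/t1.png

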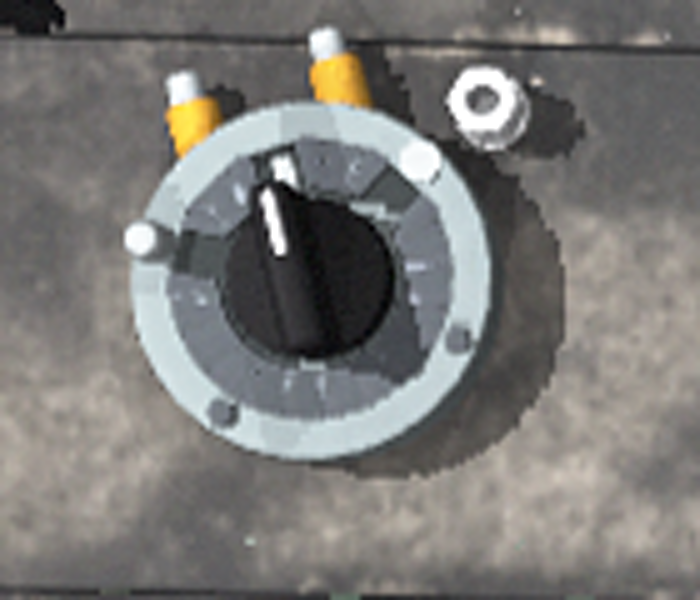

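View pics/t2.png

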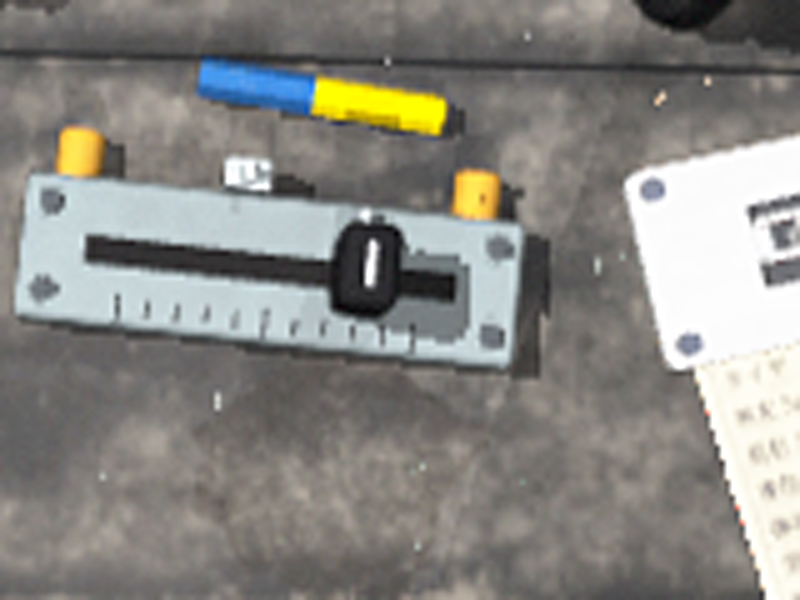

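View pics/s1.png

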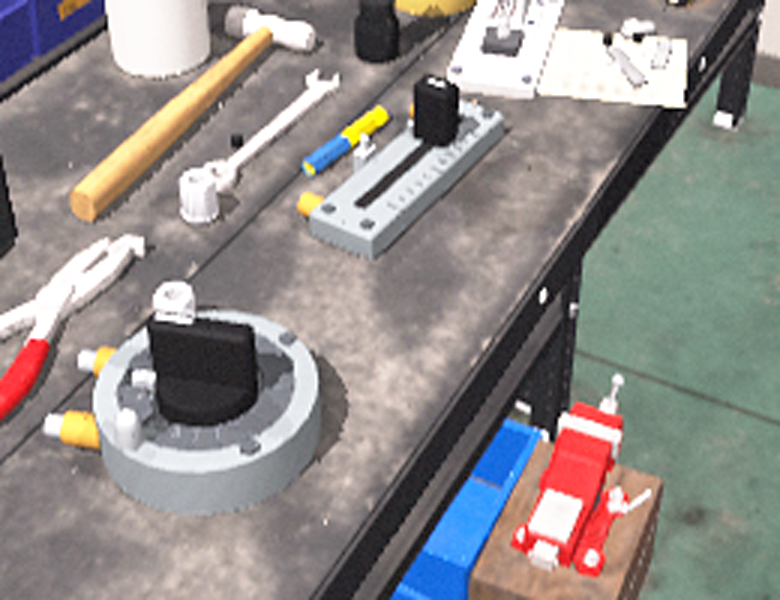

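Run:
```python
from h import *
def T(x,y,x0,z): return ray('top',190+(y+.0)/5-.4,x0+x/5-.4,z)
def S(x,y,z): return ray('side',190+y/3-.33,200+x/3-.33,z)
def ang(v): return np.degrees(np.arctan2(v[1],v[0]))
c=T(311,280,130,.034);cap=T(141,238,130,.052);plug=T(420,161,130,.036)
print('c',c,'cap',cap,ang(cap-c)-60,np.hypot(*(cap-c)[:2]),'plug',ang(plug-c)+60,np.hypot(*(plug-c)[:2]))
a,b=T(268,190,130,.078),T(306,350,130,.078);print('bar',(a+b)/2,ang(a-b),np.hypot(*(a-b)[:2]));print('lug',ang(T(283,158,130,.034)-c))
print('nut',T(485,100,130,.032))
a,b=S(152,322,.078),S(257,352,.078);print('side bar',(a+b)/2,ang(a-b));print('side cap',S(128,412,.054))
# flow
y=T(30,178,290,.02)-T(523,228,290,.02);print('track',ang(y)-90);y=T(18,314,290,.02)-T(515,365,290,.02);print(ang(y)-90)
g=T(369,262,290,.066);m=T(248,170,290,.03);n=T(366,214,290,.024);print('grip',g,'fin',m,'nose',n)
print('side grip',S(436,82,.066),'fin',S(366,138,.034))
u=np.array([np.cos(np.radians(85)),np.sin(np.radians(85)),0]);print('along',(m-g)@u,(m-n)@u)
```

```text
c [0.49936822 0.36340666 0.034     ] cap [0.51010216 0.41567125 0.052     ] 18.39415463023589 0.05335545915655689 plug 19.237643281539953 0.053334006299381294
bar [0.49825469 0.3624843  0.078     ] 15.653539224260268 0.052711305179625544
lug 15.191616959906215
nut [0.56140023 0.30836026 0.032     ]
side bar [0.48979434 0.37074917 0.078     ] 6.806122133142431
side cap [0.50804198 0.4134826  0.054     ]
track -4.454895929848377
-4.539113393070679
grip [0.50869386 0.08119516 0.066     ] fin [0.54262726 0.11942801 0.03      ] nose [0.52945508 0.07910427 0.024     ]
side grip [0.50603055 0.07982571 0.066     ] fin [0.53792204 0.11986211 0.034     ]
along 0.0410448482466625 0.041318326065022726
```

Request:
step_arm:
  dr:
    - [0,0,4.7]
    - [0,0,4.7]
    - [0,0,4.7]
    - [0,0,4.7]
    - [0,0,4.7]
    - [0,0,4.7]
    - [0,0,4.7]
    - [0,0,4.7]
    - [0,0,4.7]
    - [0,0,4.7]
    - [0,0,4.7]
    - [0,0,4.7]
  linear:
    - [0.597,-0.728,0]
    - [0.597,-0.728,0]
    - [0.597,-0.728,0]
    - [0.597,-0.728,0]
    - [0.597,-0.728,0]
    - [0.597,-0.728,0]
    - [0.597,-0.728,0]
    - [0.597,-0.728,0]
    - [0.597,-0.728,0]
    - [0.597,-0.728,0]
    - [0.597,-0.728,0]
    - [0.597,-0.728,0]
  hand: [0.06,0.06,0.06,0.06,0.06,0.06,0.06,0.06,0.06,0.06,0.06,0.06]

```text
time_s: 2.3
position: [0.3644, -0.0558, 0.2317]
tcp_rot: [0.0, 0.989, 0.148, 0.001]
force: [1.4, -0.1, -0.1]
finger_gap: 0.06
gripper_force: 0.0
```

```bash
cat >> h.py <<'E'
def go(x,y,z,yaw):
    "shift and turn (deg) in tool axes to TCP pose, tool down, tool x at yaw"
    o=bot.get_obs();q=o['tcp_rot'];r=R.from_quat([q[1],q[2],q[3],q[0]])
    t=R.from_euler('z',yaw,degrees=True)*R.from_euler('x',180,degrees=True)
    print(round(o['time_s'],2),np.round(o['position'],4),'yaw',np.degrees(np.arctan2(*r.as_matrix()[[1,0],0])).round(2),'lin',np.round(r.inv().apply(np.array([x,y,z])-o['position']),4),'dr',np.round(np.degrees((r.inv()*t).as_rotvec()),2),'q',o['joint_pos'].round(2),'F',o['force'].round(1),'gap',o['finger_gap'])
E
python3 -c "
from h import *
go(.4985,.363,.15,17)"
```

```text
2.3 [ 0.3644 -0.0558  0.2317] yaw 16.99 lin [ 0.2506 -0.3614  0.0817] dr [ 0.05 -0.07 -0.01] q [-0.18 -0.01  1.97 -0.    1.18  1.09] F [ 1.4 -0.1 -0.1] gap 0.06003551683285859
```

Request:
step_arm:
  dr:
    - [0,0,0]
    - [0,0,0]
    - [0,0,0]
    - [0,0,0]
    - [0,0,0]
    - [0,0,0]
    - [0,0,0]
    - [0,0,0]
    - [0,0,0]
    - [0,0,0]
    - [0,0,0]
    - [0,0,0]
  linear:
    - [0.25,-0.361,0.07]
    - [0.25,-0.361,0.07]
    - [0.25,-0.361,0.07]
    - [0.25,-0.361,0.07]
    - [0.25,-0.361,0.07]
    - [0.25,-0.361,0.07]
    - [0.25,-0.361,0.07]
    - [0.25,-0.361,0.07]
    - [0.25,-0.361,0.07]
    - [0.25,-0.361,0.07]
    - [0.25,-0.361,0.07]
    - [0.25,-0.361,0.07]
  hand: [0.06,0.06,0.06,0.06,0.06,0.06,0.06,0.06,0.06,0.06,0.06,0.06]

```text
time_s: 3.3
position: [0.4987, 0.3656, 0.1595]
tcp_rot: [-0.001, 0.989, 0.15, 0.0]
force: [0.1, -0.9, -0.3]
finger_gap: 0.0597
gripper_force: 0.0
```

Run:
```python
from h import *
import cv2
go(.4985,.363,.055,17)
im=bot.get_image('wrist');p=bot.camera_params('wrist');print(p)
o=bot.get_obs();q=o['tcp_rot'];r=R.from_quat([q[1],q[2],q[3],q[0]]).as_matrix()
M=p['mount']
for w,col in [((.4985,.363,.078),(0,0,255)),((.4985+.028*.956,.363+.028*.292,.078),(0,255,0)),((.4985-.028*.956,.363-.028*.292,.078),(255,0,0)),((.51,.4145,.054),(0,255,255))]:
    c=np.linalg.inv(M)@np.append(r.T@(np.array(w)-o['position']),1);th=np.arctan2(np.hypot(*c[:2]),c[2]);f=p['fx']*th/np.hypot(*c[:2])
    u,v=p['cx']+f*c[0],p['cy']+f*c[1];print(u,v);im=np.ascontiguousarray(im);cv2.circle(im,(int(round(u)),int(round(v))),3,col[::-1],-1)
cv2.imwrite('pics/w1.png',im[:,:,::-1])
```

```text
3.3 [0.4987 0.3656 0.1595] yaw 17.21 lin [-0.0011  0.0026  0.1045] dr [-0.1  -0.05  0.21] q [0.61 0.44 1.57 0.   1.13 1.88] F [ 0.1 -0.9 -0.3] gap 0.05973909165598232
{'fx': 371.64829954431775, 'fy': 371.64829954431775, 'cx': 313.3441343321583, 'cy': 241.68982411709786, 'mount': array([[-6.11439242e-04, -9.57374081e-01, -2.88850299e-01,
         7.33584677e-02],
       [ 9.99999757e-01, -6.82510153e-04,  1.45329388e-04,
        -2.60317125e-04],
       [-3.36277851e-04, -2.88850140e-01,  9.57374265e-01,
        -1.41767861e-01],
       [ 0.00000000e+00,  0.00000000e+00,  0.00000000e+00,
         1.00000000e+00]])}
313.6951580030609 249.40918133136495
313.8276914115634 205.94545582734318
313.5688988988837 289.80923695424997
246.6504328882187 202.06523598710027
```

View pics/w1.png

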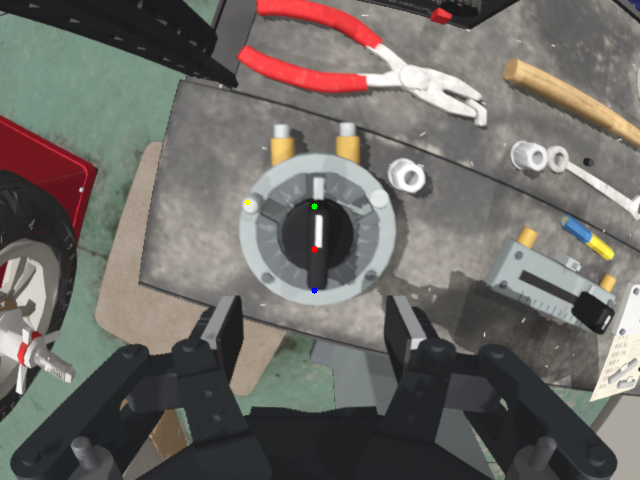

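Request:
step_arm:
  dr:
    - [0,0,0.5]
    - [0,0,0.5]
    - [0,0,0.5]
    - [0,0,0.5]
    - [0,0,0.5]
    - [0,0,0.5]
    - [0,0,0.5]
  linear:
    - [-0.001,0.004,0.03]
    - [-0.001,0.004,0.06]
    - [-0.001,0.004,0.085]
    - [-0.001,0.004,0.1]
    - [-0.001,0.004,0.109]
    - [-0.001,0.004,0.109]
    - [-0.001,0.004,0.109]
  hand: [0.06,0.06,0.06,0.06,0.06,0.06,0.06]

```text
time_s: 3.93
position: [0.4982, 0.356, 0.0529]
tcp_rot: [0.0, 0.99, 0.143, 0.0]
force: [1.1, 0.8, 0.0]
finger_gap: 0.06
gripper_force: 0.0
```

```bash
python3 -c "
from h import *
go(.499,.3615,.05,16.5)"
```

```text
3.93 [0.4982 0.356  0.0529] yaw 16.47 lin [ 0.0023 -0.0051  0.0029] dr [ 0.   -0.02 -0.03] q [ 0.6   0.53  1.71 -0.    0.9   1.89] F [1.1 0.8 0. ] gap 0.06000449727999385
```

```bash
cat >> h.py <<'E'
import cv2
def wshot(pts,fn,crop=None):
    o=bot.get_obs();im=np.ascontiguousarray(bot.get_image('wrist'));p=bot.camera_params('wrist')
    q=o['tcp_rot'];r=R.from_quat([q[1],q[2],q[3],q[0]]).as_matrix();Mi=np.linalg.inv(p['mount'])
    for w in pts:
        c=Mi@np.append(r.T@(np.array(w)-o['position']),1);h=np.hypot(*c[:2]);f=p['fx']*np.arctan2(h,c[2])/h
        u,v=p['cx']+f*c[0],p['cy']+f*c[1];print(np.round([u,v],1));cv2.circle(im,(int(round(u)),int(round(v))),2,(255,0,0),-1)
    cv2.imwrite(fn,im[:,:,::-1]);print(np.round(o['position'],4),np.abs(o['joint_velocities']).max())
E
python3 - <<'E'
from h import *
k=np.array([.499,.3615,.078]);u=np.array([np.cos(np.radians(16.5)),np.sin(np.radians(16.5)),0])
wshot([k,k+.028*u,k-.028*u,(.51,.4145,.054)],'pics/w2.png')
E
```

```text
[300.1 336.1]
[298.8 264.2]
[301.3 394.4]
[186.4 248.8]
[0.4982 0.356  0.0529] 0.02418749737950894
```

View pics/w2.png

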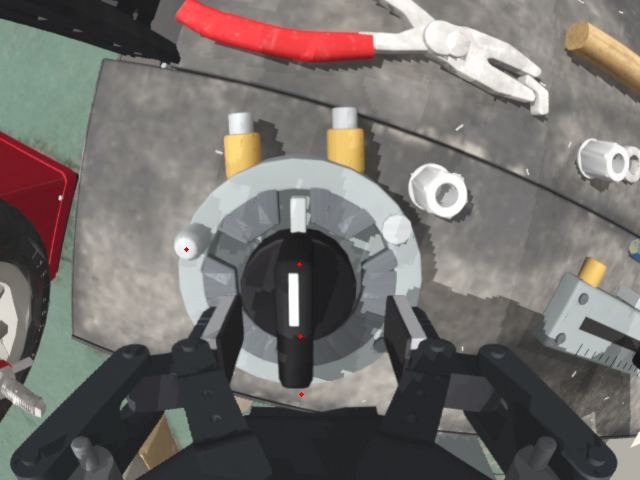

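Request:
step_arm:
  dr:
    - [0,0,0]
    - [0,0,0]
    - [0,0,0]
    - [0,0,0]
    - [0,0,0]
    - [0,0,0]
    - [0,0,0]
    - [0,0,0]
    - [0,0,0]
    - [0,0,0]
  linear:
    - [0.003,-0.007,0.003]
    - [0.003,-0.007,0.003]
    - [0.003,-0.007,0.003]
    - [0.003,-0.007,0.003]
    - [0.003,-0.007,0.003]
    - [0.003,-0.007,0.003]
    - [0.003,-0.007,0.003]
    - [0.003,-0.007,0.003]
    - [0.003,-0.007,0.003]
    - [0.003,-0.007,0.003]
  hand: [0.06,0.06,0.06,0.04,0.02,0.005,0.005,0.005,0.005,0.005]
  grip_force: 40

```text
time_s: 4.82
position: [0.499, 0.3637, 0.0495]
tcp_rot: [0.0, 0.99, 0.143, 0.0]
force: [-0.2, -1.9, 2.6]
finger_gap: 0.0134
gripper_force: 42.4
```

```bash
python3 -c "
from h import *
go(.499,.3638,.05,16.5)"
```

```text
4.82 [0.499  0.3637 0.0495] yaw 16.5 lin [ 0.0001 -0.0001 -0.0005] dr [ 0.03 -0.   -0.  ] q [ 0.61  0.54  1.7  -0.    0.9   1.89] F [-0.2 -1.9  2.6] gap 0.01342920809170549
```

Request:
step_arm:
  dr:
    - [0,0,0]
    - [0,0,0]
    - [0,0,0]
    - [0,0,0]
    - [0,0,0]
    - [0,0,0]
  linear:
    - [0,0,0.003]
    - [0,0,0.006]
    - [0,0,0.009]
    - [0,0,0.009]
    - [0,0,0.009]
    - [0,0,0.009]
  hand: [0.005,0.005,0.005,0.005,0.005,0.005]
  grip_force: 60

```text
time_s: 5.32
position: [0.499, 0.3638, 0.0414]
tcp_rot: [0.0, 0.99, 0.144, 0.0]
force: [-1.1, -2.6, 9.4]
finger_gap: 0.0129
gripper_force: 64.8
```

```bash
python3 -c "
from h import *
go(.499,.3638,.041,16.5)"
```

```text
5.32 [0.499  0.3638 0.0414] yaw 16.51 lin [ 0.     -0.      0.0004] dr [ 0.02 -0.03  0.01] q [ 0.61  0.55  1.7  -0.    0.88  1.89] F [-1.1 -2.6  9.4] gap 0.012949509077387471
```

Request:
step_arm:
  dr:
    - [0,0,-3]
    - [0,0,-9]
    - [0,0,-15]
    - [0,0,-21]
    - [0,0,-27]
    - [0,0,-33]
    - [0,0,-39]
    - [0,0,-45]
    - [0,0,-51]
    - [0,0,-56]
    - [0,0,-60]
    - [0,0,-60]
  linear:
    - [0,0,0.0005]
    - [0,0,0.0005]
    - [0,0,0.0005]
    - [0,0,0.0005]
    - [0,0,0.0005]
    - [0,0,0.0005]
    - [0,0,0.0005]
    - [0,0,0.0005]
    - [0,0,0.0005]
    - [0,0,0.0005]
    - [0,0,0.0005]
    - [0,0,0.0005]
  hand: [0.005,0.005,0.005,0.005,0.005,0.005,0.005,0.005,0.005,0.005,0.005,0.005]

```text
time_s: 6.32
position: [0.499, 0.3637, 0.0411]
tcp_rot: [0.0, 0.785, 0.62, 0.0]
force: [-1.0, -3.6, 9.0]
finger_gap: 0.013
gripper_force: 64.8
```

Request:
step_arm:
  dr:
    - [0,0,0]
    - [0,0,0]
    - [0,0,0]
  linear:
    - [0,0,0]
    - [0,0,0]
    - [0,0,0]
  hand: [0.005,0.005,0.005]

```text
time_s: 6.57
position: [0.499, 0.3637, 0.0411]
tcp_rot: [0.0, 0.785, 0.619, 0.0]
force: [-1.4, -3.2, 9.8]
finger_gap: 0.0132
gripper_force: 64.8
```

Run:
```python
from h import *
go(.499,.3638,.05,76.5)
k=np.array([.499,.3638,.034]);u=np.array([np.cos(np.radians(76.5)),np.sin(np.radians(76.5)),0])
wshot([k+.042*u,(.51,.4145,.054)],'pics/w3.png')
```

```text
6.57 [0.499  0.3637 0.0411] yaw 76.52 lin [ 0.0001 -0.0001 -0.0089] dr [0.04 0.   0.02] q [ 0.61  0.55  1.71 -0.    0.88  0.85] F [-1.4 -3.2  9.8] gap 0.013231149485776113
[314.  210.4]
[310.9 194.8]
[0.499  0.3637 0.0411] 0.00204020602022753
```

View pics/w3.png

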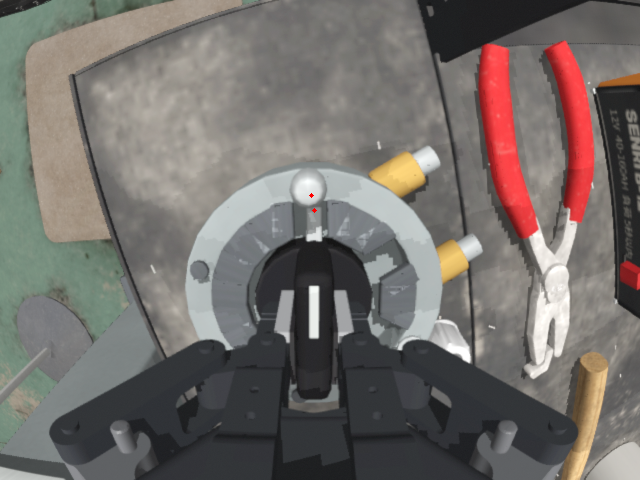

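The cap is at about (309,190), straight beyond the lug at (314,225), so the lug is in the marked slot. I'll add a 1.5° trim, then let the knob rise and release it.

Request:
step_arm:
  dr:
    - [0,0,-1.5]
    - [0,0,-1.5]
    - [0,0,-1.5]
    - [0,0,-1.5]
    - [0,0,-1.5]
    - [0,0,-1.5]
    - [0,0,-1.5]
    - [0,0,-1.5]
    - [0,0,-1.5]
    - [0,0,-1.5]
  linear:
    - [0,0,0]
    - [0,0,-0.003]
    - [0,0,-0.006]
    - [0,0,-0.0085]
    - [0,0,-0.0085]
    - [0,0,-0.0085]
    - [0,0,-0.0085]
    - [0,0,-0.0085]
    - [0,0,-0.0085]
    - [0,0,-0.0085]
  hand: [0.005,0.005,0.005,0.005,0.005,0.03,0.04,0.04,0.04,0.04]

```text
time_s: 7.45
position: [0.4987, 0.364, 0.0479]
tcp_rot: [-0.0, 0.777, 0.629, -0.0]
force: [-0.5, -0.4, 0.6]
finger_gap: 0.0403
gripper_force: 0.0
```

Request:
step_arm:
  dr:
    - [0,0,0]
    - [0,0,0]
    - [0,0,0]
    - [0,0,0]
    - [0,0,0]
    - [0,0,0]
  linear:
    - [0,0,-0.03]
    - [0,0,-0.06]
    - [0,0,-0.09]
    - [0,0,-0.1]
    - [0,0,-0.1]
    - [0,0,-0.1]
  hand: [0.05,0.06,0.06,0.06,0.06,0.06]

```text
time_s: 7.95
position: [0.4986, 0.3638, 0.1478]
tcp_rot: [0.0, 0.777, 0.629, -0.0]
force: [0.3, -0.4, -1.3]
finger_gap: 0.0598
gripper_force: 0.0
```

Run:
```python
from h import *
k=np.array([.499,.3638,.034]);u=np.array([np.cos(np.radians(77)),np.sin(np.radians(77)),0])
wshot([k+.042*u,(.51,.4145,.054)],'pics/w4.png')
im=bot.get_image('side')[190:390,200:460];a=cv2.resize(im,None,fx=2.3,fy=2.3,interpolation=2)[:,:,::-1]
w=cv2.imread('pics/w4.png')[100:330,200:430];w=cv2.resize(w,(200,200)) if 0 else w
cv2.imwrite('pics/c4.png',np.hstack([a[:460,:560],np.vstack([w,w*0])[:460]]))
go(.5085,.0805,.16,94.6)
```

```text
[315.5 178.4]
[314.9 166.9]
[0.4986 0.3638 0.1478] 0.036816469761414845
8.05 [0.4978 0.3633 0.1462] yaw 78.0 lin [-0.2744  0.0692 -0.0132] dr [ -0.17   0.14 -16.6 ] q [ 0.61  0.45  1.59 -0.    1.11  0.82] F [-1.   0.3 -0.3] gap 0.05990346288597477
```

View pics/c4.png

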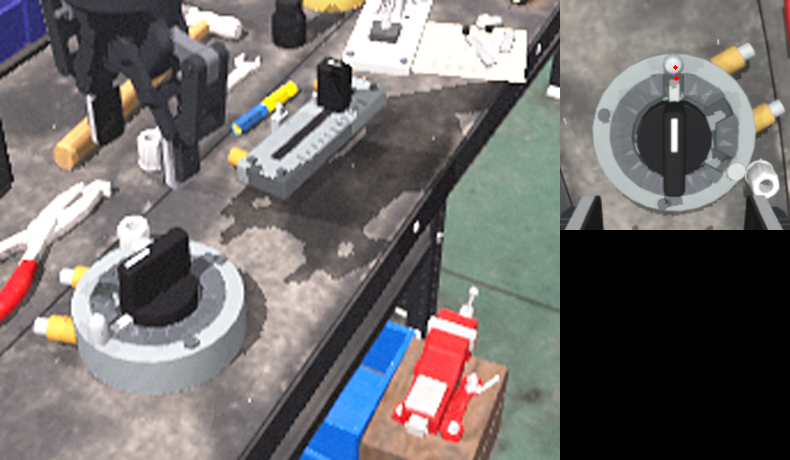

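Request:
step_arm:
  dr:
    - [0,0,7]
    - [0,0,14]
    - [0,0,21]
    - [0,0,28]
    - [0,0,35]
    - [0,0,42]
    - [0,0,49]
    - [0,0,56]
    - [0,0,63]
    - [0,0,70]
    - [0,0,77]
    - [0,0,82.5]
  linear:
    - [-0.025,0.006,-0.01]
    - [-0.05,0.013,-0.01]
    - [-0.075,0.019,-0.01]
    - [-0.1,0.025,-0.01]
    - [-0.125,0.032,-0.01]
    - [-0.15,0.038,-0.01]
    - [-0.175,0.044,-0.01]
    - [-0.2,0.05,-0.01]
    - [-0.225,0.057,-0.01]
    - [-0.25,0.063,-0.01]
    - [-0.274,0.069,-0.01]
    - [-0.274,0.069,-0.01]
  hand: [0.06,0.06,0.06,0.06,0.06,0.06,0.06,0.06,0.06,0.06,0.06,0.06]

```text
time_s: 9.05
position: [0.5082, 0.0779, 0.1563]
tcp_rot: [0.001, 0.999, -0.044, -0.002]
force: [0.3, 0.6, 0.4]
finger_gap: 0.0598
gripper_force: 0.0
```

Request:
step_arm:
  dr:
    - [0,0,0]
    - [0,0,0]
    - [0,0,0]
    - [0,0,0]
    - [0,0,0]
  linear:
    - [0,0,0]
    - [0,0,0]
    - [0,0,0]
    - [0,0,0]
    - [0,0,0]
  hand: [0.06,0.06,0.06,0.06,0.06]

```text
time_s: 9.47
position: [0.5092, 0.0822, 0.158]
tcp_rot: [0.0, 0.999, -0.038, -0.0]
force: [0.1, -0.2, 1.4]
finger_gap: 0.0599
gripper_force: 0.0
```

Run:
```python
from h import *
go(.5085,.0805,.04,-4.5)
wshot([(.5085,.0805,.066),(.541,.1197,.034),(.529,.079,.024)],'pics/w5.png')
```

```text
9.47 [0.5092 0.0822 0.158 ] yaw -4.38 lin [-0.0006  0.0018  0.118 ] dr [0.01 0.03 0.12] q [ 0.14  0.29  1.81 -0.    1.04  1.79] F [ 0.1 -0.2  1.4] gap 0.05989187438935275
[316.2 246.5]
[258.8 194.8]
[315.7 203.8]
[0.5092 0.0822 0.158 ] 0.00523395793160953
```

View pics/w5.png

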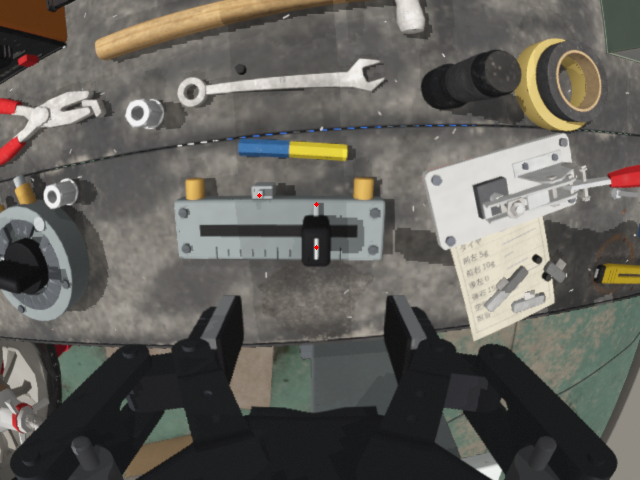

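Request:
step_arm:
  dr:
    - [0,0,0]
    - [0,0,0]
    - [0,0,0]
    - [0,0,0]
    - [0,0,0]
    - [0,0,0]
    - [0,0,0]
    - [0,0,0]
    - [0,0,0]
    - [0,0,0]
    - [0,0,0]
    - [0,0,0]
  linear:
    - [-0.001,0.002,0.03]
    - [-0.001,0.002,0.06]
    - [-0.001,0.002,0.09]
    - [-0.001,0.002,0.11]
    - [-0.001,0.002,0.118]
    - [-0.001,0.002,0.118]
    - [-0.001,0.002,0.118]
    - [-0.001,0.002,0.118]
    - [-0.001,0.002,0.118]
    - [-0.001,0.002,0.118]
    - [-0.001,0.002,0.118]
    - [-0.001,0.002,0.118]
  hand: [0.06,0.06,0.06,0.06,0.06,0.06,0.04,0.02,0.01,0.01,0.01,0.01]
  grip_force: 30

```text
time_s: 10.52
position: [0.5094, 0.08, 0.0418]
tcp_rot: [-0.0, 0.999, -0.039, 0.002]
force: [-0.4, 0.5, 5.0]
finger_gap: 0.0197
gripper_force: 31.8
```

Run:
```python
from h import *
g=np.array(bot.get_obs()['position'])
u=np.array([-np.sin(np.radians(-4.5)),np.cos(np.radians(-4.5)),0])
s=(np.array([.541,.1192,0])-g)@u;t=g+s*u;print('s',s);go(t[0],t[1],t[2],-4.5)
```

```text
s 0.041596661841352814
10.52 [0.5094 0.08   0.0418] yaw -4.51 lin [-0.     -0.0416  0.    ] dr [-0.05 -0.19 -0.01] q [0.13 0.43 1.95 0.   0.76 1.78] F [-0.4  0.5  5. ] gap 0.019663542038786962
```

Request:
step_arm:
  dr:
    - [0,0,0]
    - [0,0,0]
    - [0,0,0]
    - [0,0,0]
    - [0,0,0]
    - [0,0,0]
    - [0,0,0]
    - [0,0,0]
    - [0,0,0]
    - [0,0,0]
    - [0,0,0]
    - [0,0,0]
  linear:
    - [0,-0.003,-0.001]
    - [0,-0.008,-0.001]
    - [0,-0.014,-0.001]
    - [0,-0.02,-0.001]
    - [0,-0.026,-0.001]
    - [0,-0.032,-0.001]
    - [0,-0.037,-0.001]
    - [0,-0.041,-0.001]
    - [0,-0.041,-0.001]
    - [0,-0.041,-0.001]
    - [0,-0.041,-0.001]
    - [0,-0.041,-0.001]
  hand: [0.01,0.01,0.01,0.01,0.01,0.01,0.01,0.01,0.01,0.01,0.01,0.01]

```text
time_s: 11.52
position: [0.5127, 0.1218, 0.0418]
tcp_rot: [-0.001, 0.999, -0.039, 0.002]
force: [5.2, 2.0, 3.9]
finger_gap: 0.0196
gripper_force: 31.5
```

Run:
```python
from h import *
wshot([(.541,.1192,.034)],'pics/w6.png')
a=cv2.imread('pics/w6.png')[120:420,150:490];cv2.imwrite('pics/w6c.png',cv2.resize(a,None,fx=2,fy=2,interpolation=2))
go(.512,.121,.04,-4.5)
```

```text
[314.5 241.2]
[0.5127 0.1218 0.0418] 0.000981260516489564
11.57 [0.5128 0.1217 0.0419] yaw -4.53 lin [-0.0007  0.0008  0.0019] dr [-0.13 -0.17 -0.03] q [0.21 0.44 1.93 0.   0.77 1.86] F [5.4 1.8 3.7] gap 0.019019569680318905
```

View pics/w6c.png

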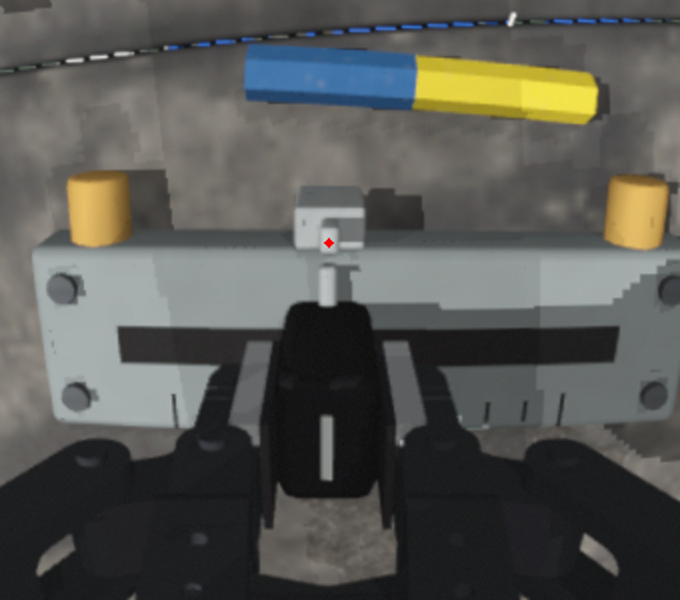

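The nose at (327,285) lines up with the fin at (329,240). I'll release the grip and retreat.

Request:
step_arm:
  dr:
    - [0,0,0]
    - [0,0,0]
    - [0,0,0]
    - [0,0,0]
    - [0,0,0]
    - [0,0,0]
    - [0,0,0]
    - [0,0,0]
    - [0,0,0]
    - [0,0,0]
    - [0,0,0]
    - [0,0,0]
  linear:
    - [0,0,0]
    - [0,0,0]
    - [0,0,0]
    - [0,0,0]
    - [0,0,-0.01]
    - [0,0,-0.03]
    - [0,0,-0.06]
    - [0,0,-0.09]
    - [0,0,-0.12]
    - [0,0,-0.12]
    - [0,0,-0.12]
    - [0,0,-0.12]
  hand: [0.03,0.04,0.05,0.05,0.05,0.05,0.05,0.05,0.05,0.05,0.05,0.05]

```text
time_s: 12.57
position: [0.5107, 0.1204, 0.1612]
tcp_rot: [0.0, 0.999, -0.039, -0.0]
force: [0.2, -0.9, -1.3]
finger_gap: 0.0503
gripper_force: 0.0
```

Run:
```python
from h import *
wshot([],'pics/w7.png')
a=cv2.imread('pics/w7.png')[130:330,0:400];cv2.imwrite('pics/w7c.png',cv2.resize(a,None,fx=2,fy=2,interpolation=2))
```

```text
[0.5107 0.1204 0.1612] 0.02274731306267239
```

View pics/w7c.png

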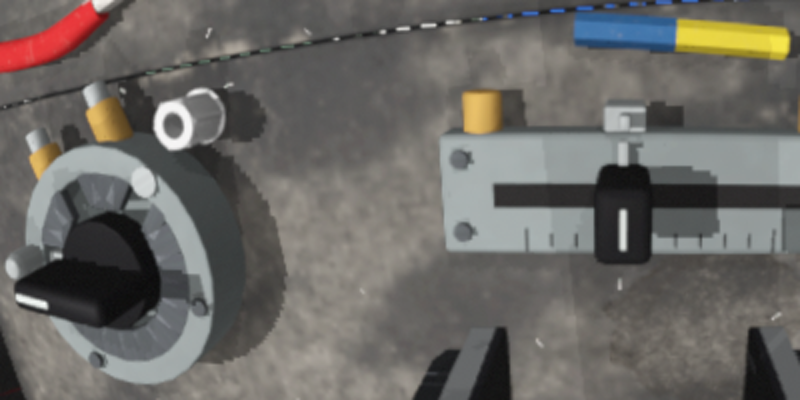

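The nose at (623,152) lines up with the fin at (625,122). The knob points at the cap, and the nut and crayon haven't moved.

```bash
python3 -c "
from cell import bot
print(bot.job_done())"
```

```text
the job is handed in; nothing more can be done
None
```

I handed the job in at about 13 s on the clock: the last picture shows the knob in the notch beside the domed cap and the flow nose lined up with the marker fin, with the nut and crayon where they lay and the gripper clear; no verdict came back.

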